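# Load the spacer rings on the locating post

### The job

Set up the spacer stand for the next job: thread the wide plain ring down the locating post until it lies flat on the base plate, then thread the narrow sleeve down the same post until it rests fully home on the ring. Lower each one down the post, do not drop it, and let go. Leave the disc with the small hole, which does not fit, where it lies.

Things in the scene. Friction and masses are not known exactly. Their poses are not given: they have to be found in the camera images.
- wide_ring_mid (a point): Wide ring of bare aluminium, lying flat on the table: outside diameter 60 mm, bore 36 mm (a large hole), 24 mm high, 0.15 kg. The point is its centre, half-way up (12 mm over its underside), z axis along the bore. Loose; grasp it across the outside from above.
- sleeve_mid (a point): Narrow sleeve of bare aluminium, standing on the table with its bore upright: outside diameter 46 mm, bore 36 mm, 30 mm high, 0.08 kg. The point is its centre, half-way up (15 mm over its underside), z axis along the bore. Loose; grasp it across the outside from above.
- post_foot (a point): Foot of the locating post of the fixed spacer stand: the point on the post's axis at the top face of the base plate, z axis up the post. The grey base plate is 100 x 120 x 12 mm, lying on the table; the upright steel post in its middle is 16 mm in diameter and rises 62 mm above this point, its top 10 mm tapering to 6 mm. The rings fit loosely (10 mm play all round). The wide ring, home, has its centre 12 mm above this point; the sleeve on top of it, 39 mm above.
- spare_disc_mid (a point): Spare disc of bare aluminium, outside diameter 60 mm and 24 mm high like the wide ring, but with only a 10 mm hole, which does not go over the post. The point is its centre, half-way up. Not to be moved. It, the wide ring and the sleeve lie in three places on the table that are swapped at random.

How it is judged (in metres and radians):
On the way, in this order (a step that is already met when the one before it is completed fails the run):
1. the wide ring is down the post, flat on the base plate (horizontal distance between wide_ring_mid and post_foot below 0.014 m and z of wide_ring_mid in the frame of post_foot between 0.008 and 0.016 m and angle between wide_ring_mid's own z axis and vertical below 0.17 rad), for 0.2 s.
2. the sleeve is down the post, home on the wide ring (all of step 1 and horizontal distance between sleeve_mid and post_foot below 0.014 m and z of sleeve_mid in the frame of post_foot between 0.035 and 0.043 m and angle between sleeve_mid's own z axis and vertical below 0.17 rad), for 0.2 s.
At the end, for the whole second after the job is handed in: The wide ring is round the post and flat on the base plate, and the sleeve is round the post and flat on the wide ring: each within 4 mm of its home height, within 14 mm of the post's axis, tilted less than 0.17 rad, and at rest (all of step 2 and linear speed of each of wide_ring, sleeve below 0.02 m/s); the robot touches nothing.
It fails at once if the wide ring is dropped down the post (faster than 0.7 m/s) (horizontal distance between wide_ring_mid and post_foot below 0.014 m and z of wide_ring_mid in the frame of post_foot below 0.07 m and linear speed of wide_ring above 0.7 m/s).
It fails at once if the sleeve is dropped down the post (faster than 0.7 m/s) (horizontal distance between sleeve_mid and post_foot below 0.014 m and z of sleeve_mid in the frame of post_foot below 0.07 m and linear speed of sleeve above 0.7 m/s).
It fails at once if the spare disc is moved by more than 30 mm (distance of spare_disc_mid from where it was at the start of the episode above 0.03 m).
It also fails if it takes over 58 s, if anything falls off the work surface, if the arm or the gripper's body presses on something with over 40 N, if the wrist force passes 120 N, or if a joint passes its speed limit or range.

### The arm

A 6-joint arm with a two-finger parallel gripper is mounted at the origin on the work surface; the furniture and walls round the work are solid. World frame = base frame: x ahead of the robot, y to its left, z up, the work surface at z = 0. Lengths are in m, angles in degrees, forces in N, time in s.
With the tool pointing down it reaches from about 0.4 to 0.825 m from the base axis. Payload 7 kg.
Tool frame: the origin (TCP) lies between the finger pads; the fingertips stand 11 mm ahead of it and the grasp point (between the pads) lies 8 mm behind it; z points along the fingers, y is the direction in which the jaws open and shut (so a half turn about z gives the same grasp; the last joint's range is limited). The gripper opens to 88 mm and grips with 3 to 60 N. Pads are 19 mm wide; open, the fingers measure 130 mm over their backs; the gripper's body (78 mm by 193 mm) begins 47 mm behind the grasp point.
Start: joints at [16.507, 20.546, 0.682, 0, -70.136, -16.507], TCP at [0.675, -0, 0.238] pointing down, gripper open.
Joint ranges: [-176.03, 176.03], [-82.01, 121.73], [-58.28, 71.71], [-173.87, 95.51], [-174.79, -0.11], [-173.66, 173.66]. Speed limits (degrees/s): [136.94, 136.94, 172.46, 180, 180, 180].

### API

Orientations are given as [roll, pitch, yaw] about the fixed x, y, z axes, in that order (R = Rz(yaw) Ry(pitch) Rx(roll)).
In Python, from plant import r gives the robot as it stands.
- The arm moves only by the shell command python3 -m inch 'ROWS' [OPENING] [FORCE]. ROWS is JSON, a list of rows, each an object of numbers: "x", "y", "z": the shift along the tool's x, y, z as a fraction of full scale; "yaw": the turn about the tool's z as a fraction of full scale. In form: [{"x": .., "y": .., "z": .., "yaw": ..}, ...]. A call has 1 to 5 rows; each row shifts and turns the pose as measured when the row begins, along the tool's axes as they then stand; what a row does not reach is not made up. Full scale, the value 1, is 0.025 m for a shift and 4 degrees for a turn. A row lasts 1/12 s, in which the tool goes at most 41.7 mm and 7.16 degrees, less where a joint would pass 70% of its speed; a pose out of reach is approached as far as the arm can. A call with a number of a shift or a turn outside -1 to 1 is refused whole. A call with a gripper value outside its range is refused whole. OPENING is the opening, from -1 (shut) to 1 (fully open), set as the call begins (- or left out, the last holds). The fingers move at their own pace and stop on an object; FORCE is the grip in N (left out, the last holds). Time passes only in rows, so rows that do not move let the fingers close. It gives the time, the measured TCP pose, the force and the opening at its end, in the units of the state.
- r.get_state(): the state, without advancing time (a new reading comes with each control period).
- r.capture(name): name is "scene" or "side" or "wrist"; returns (picture, depth): 384x512x3 uint8, red, green, blue; 384x512 float32, m along the optical axis (not along the pixel's ray), 0 where there is no reading.
- r.camera_info(name): a dict with "mtx" (3x3 intrinsics, pixels), "k1" (the pictures are not rectified: a ray, as slopes to the right and down, at radius r is drawn at 1 + k1 r^2 times it, then the intrinsics apply), "pose" (4x4, takes a point from camera to world coordinates). Camera axes: x right, y down, z forward; pixel columns grow to the right and rows downward; lengths in m; the calibration is good to about 2 mm. A picture is of the moment at which its call begins: read the wrist's pose just before it. camera_info takes no time and is no camera call; for the wrist camera it gives the pose at the moment of the call.
- r.close_job(): hands the job in, once; it reports no verdict.
The state is a dict: "time_s": time; "joints": joint angles; "qd": joint speeds; "joint_torque": joint torques, N m; "tcp_pos": TCP position; "eef_rot": TCP orientation; "contact_force": force on the tool from outside, world axes, zero at the start; "moment": the same for the moment, N m; "gripper_width": finger opening in m.
Only numpy, scipy, OpenCV 4.12 (cv2) and the standard library are available. Lean on these libraries where they do the work, as an engineer would, in place of code of your own. Each camera call takes 0.05 s, during which the arm holds its last target. There are 200 camera calls.

## Working session

There is one attempt and no reset: what is moved stays moved. The work goes in short steps, Python scripts to look and compute and a shell command to move; the robot and the scene stay as the last step left them, time stands still between calls to the robot, and variables do not carry over. Pictures are saved under pics/ and viewed, about 8 in all and at most 12, crops included, and the job is handed in when it is done.

```bash
ls; mkdir -p pics; python3 - <<'E'
from plant import r
import cv2,numpy as np
for n in ("scene","side"):
    p,d=r.capture(n); cv2.imwrite(f"pics/{n}0.png",p[:,:,::-1]); np.save(f"pics/{n}0.npy",d)
    i=r.camera_info(n); print(n,i)
a=[cv2.imread(f"pics/{n}0.png") for n in("scene","side")]
s=r.get_state();print(s)
E
```

```text
pics
scene {'mtx': array([[457.08149912,   0.        , 259.68441606],
       [  0.        , 457.08149912, 194.66622349],
       [  0.        ,   0.        ,   1.        ]]), 'k1': -0.10611671258196496, 'pose': array([[ 0.73621577, -0.43990761,  0.51426418, -0.06234175],
       [-0.67668382, -0.48889381,  0.55052871, -0.68942026],
       [ 0.0092388 , -0.75330216, -0.65760969,  0.84674355],
       [ 0.        ,  0.        ,  0.        ,  1.        ]])}
side {'mtx': array([[485.14346965,   0.        , 249.65132298],
       [  0.        , 485.14346965, 192.8723593 ],
       [  0.        ,   0.        ,   1.        ]]), 'k1': 0.05325626968884876, 'pose': array([[-0.9228788 , -0.22595055,  0.311835  ,  0.14507274],
       [-0.38448261,  0.49515835, -0.77909648,  0.95047174],
       [ 0.02162957, -0.83890676, -0.54384521,  0.73930122],
       [ 0.        ,  0.        ,  0.        ,  1.        ]])}
{'time_s': 0.1, 'joints': array([ 1.65068308e+01,  2.05863830e+01,  6.38297663e-01, -1.71471930e-02,
       -7.01355965e+01, -1.65055259e+01]), 'qd': array([ 0.05769462, -0.05612724,  0.15224177,  0.08603457, -0.01903872,
       -0.00397856]), 'joint_torque': array([-1.42273191e-03, -5.84165347e+01,  2.93752134e+01,  7.01551259e+00,
        1.01412315e-02, -6.66964229e-05]), 'tcp_pos': array([ 6.74574351e-01, -3.13987797e-05,  2.36723409e-01]), 'eef_rot': array([ 1.79915186e+02, -8.32067982e-03, -9.00045273e+01]), 'contact_force': array([-0.23346731, -0.1574654 , -0.08843206]), 'moment': array([-0.03599648,  0.03144304,  0.00568951]), 'gripper_width': 0.08785982926632596}
```

View pics/scene0.png

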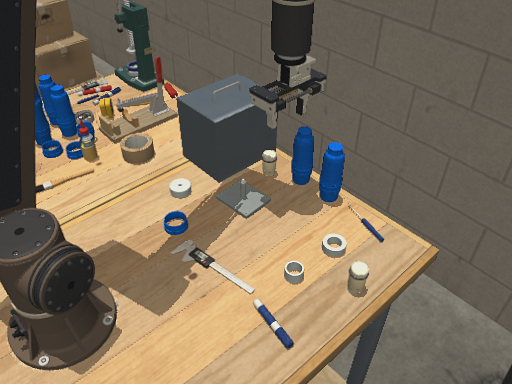

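The scene shows the disc with the small hole at (180,187), the stand at (243,197), the wide ring at (334,244) and the sleeve at (293,271). A box and bottles are near the stand. I'll localise with depth in both views.

```bash
cat > h.py <<'E'
import numpy as np,cv2
def rays(i,uv):
    k=i["mtx"];uv=np.atleast_2d(np.array(uv,float))
    p=(uv-[k[0,2],k[1,2]])/[k[0,0],k[1,1]]; q=p.copy()
    for _ in range(20): q=p/(1+i["k1"]*(q**2).sum(1,keepdims=True))
    return np.c_[q,np.ones(len(q))]
def onplane(i,uv,z):
    d=rays(i,uv)@i["pose"][:3,:3].T; o=i["pose"][:3,3]
    return o+d*((z-o[2])/d[:,2])[:,None]
def cloud(i,d):
    h,w=d.shape; v,u=np.mgrid[:h,:w]
    c=rays(i,np.c_[u.ravel(),v.ravel()])*d.reshape(-1,1)
    P=c@i["pose"][:3,:3].T+i["pose"][:3,3]; P[d.ravel()==0]=np.nan
    return P.reshape(h,w,3)
E
python3 - <<'E'
from plant import r
from h import *
i=r.camera_info("scene");P=cloud(i,np.load("pics/scene0.npy"))
for n,(u,v),zs in(("ring",(334,240),.024),("sleeve",(293,267),.03),("disc",(180,184),.024)):
    print(n,onplane(i,(u,v),zs))
    w=P[v-22:v+22,u-22:u+22].reshape(-1,3);t=w[(abs(w[:,2]-zs)<.005)];print(len(t),(t.min(0)+t.max(0))/2,np.ptp(t,0),np.nanmean(t,0))
w=P[170:225,205:285].reshape(-1,3);t=w[abs(w[:,2]-.012)<.004];print("plate",t.mean(0),cv2.minAreaRect(t[:,:2].astype(np.float32)))
t=w[(w[:,2]>.03)&(w[:,2]<.08)];print("post",len(t),np.median(t,0),t.max(0))
for n,b in(("box",(75,180,180,280)),("bot",(120,205,285,350)),("knob",(145,180,258,280))):
    w=P[b[0]:b[1],b[2]:b[3]].reshape(-1,3);t=w[(w[:,2]>.04)&(w[:,0]<1.2)&(w[:,2]<.5)];print(n,np.percentile(t,[1,99],0).round(3))
a=cv2.imread("pics/scene0.png")[150:300,150:370];cv2.imwrite("pics/c1.png",cv2.resize(a,None,fx=3.5,fy=3.5,interpolation=cv2.INTER_CUBIC))
E
```

```text
ring [[ 0.60231758 -0.24895903  0.024     ]]
236 [ 0.59815518 -0.2537248   0.02297601] [0.06171762 0.05926917 0.00782945] [ 0.59809828 -0.25373703  0.02256827]
sleeve [[ 0.46171642 -0.24406769  0.03      ]]
116 [ 0.46228667 -0.24632214  0.02837009] [0.04631185 0.04565064 0.00658296] [ 0.46174596 -0.24674862  0.02821421]
disc [[0.44520274 0.18300927 0.024     ]]
236 [0.48163235 0.19453772 0.02371202] [0.13368017 0.08662383 0.00934161] [0.44667239 0.1824916  0.02299324]
plate [0.55010482 0.03816823 0.0113943 ] ((0.5533228516578674, 0.06413824111223221), (0.19410698115825653, 0.20454294979572296), 44.73031997680664)
post 113 [0.54803637 0.0348814  0.04386064] [0.57393236 0.1651548  0.07421969]
box [[ 0.545 -0.038  0.042]
 [ 0.77   0.314  0.333]]
bot [[ 0.704 -0.144  0.042]
 [ 0.753  0.007  0.176]]
knob [[0.666 0.055 0.041]
 [0.734 0.141 0.073]]
```

View pics/c1.png

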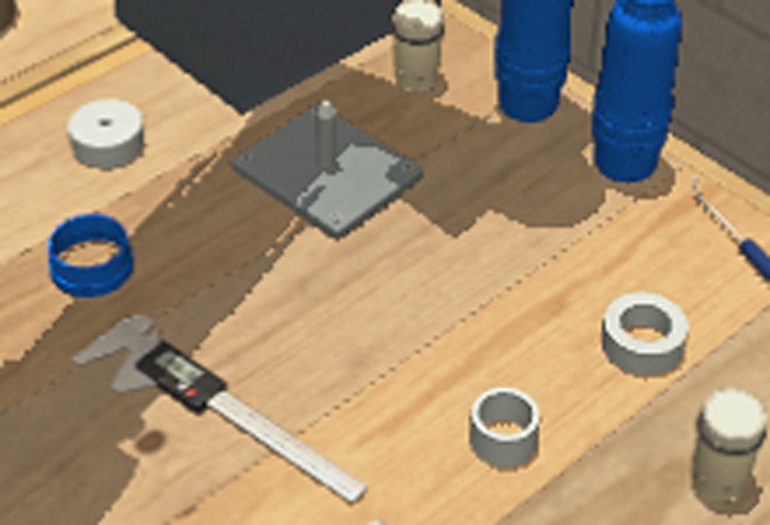

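View pics/side0.png

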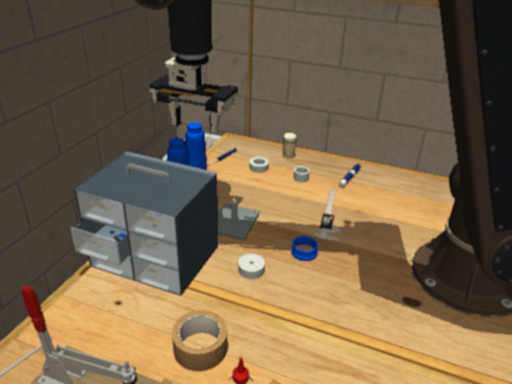

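The crop confirms the identities: post top at about (243,180) full-frame, wide ring and sleeve right of it. The side view shows the same layout, with the drawer box close to the stand and the post top at about (236,200).

```bash
python3 - <<'E'
from plant import r
from h import *
i=r.camera_info("scene");P=cloud(i,np.load("pics/scene0.npy"))
j=r.camera_info("side");Q=cloud(j,np.load("pics/side0.npy"))
print("post",onplane(i,(243.2,180.3),.074),onplane(j,(236,200),.074))
w=P[258:300,344:372].reshape(-1,3);t=w[w[:,2]>.03];print("jar",np.percentile(t,[1,99],0).round(3))
w=np.r_[Q[150:290,72:220].reshape(-1,3),P[100:180,178:250].reshape(-1,3)]
for lo,hi in((.03,.08),(.08,.15),(.15,.4)):
    t=w[(w[:,2]>lo)&(w[:,2]<hi)&(w[:,0]>.5)];print("box",lo,np.percentile(t,[1,99],0).round(3),len(t))
    if len(t)>3:print(cv2.boxPoints(cv2.minAreaRect(t[:,:2].astype(np.float32))).round(3).tolist())
for n,z,c in(("ring",.024,(.598,-.254)),("sleeve",.03,(.462,-.246))):
  for X in(P,Q):
    w=X.reshape(-1,3);t=w[(abs(w[:,2]-z)<.004)&(np.hypot(*(w[:,:2]-c).T)<.045)];print(n,(t.min(0)+t.max(0))/2,np.ptp(t,0))
p,d=r.capture("wrist");cv2.imwrite("pics/w0.png",p[:,:,::-1]);print(r.camera_info("wrist"))
E
```

```text
post [[0.5486987 0.029775  0.074    ]] [[0.54475041 0.04113879 0.074     ]]
jar [[ 0.521 -0.387  0.031]
 [ 0.561 -0.349  0.072]]
box 0.03 [[ 0.545 -0.11   0.03 ]
 [ 0.774  0.353  0.079]] 3109
[[0.5429999828338623, -0.12800000607967377], [0.7770000100135803, -0.1289999932050705], [0.777999997138977, 0.35499998927116394], [0.5440000295639038, 0.35499998927116394]]
box 0.08 [[ 0.545 -0.095  0.081]
 [ 0.776  0.36   0.149]] 5853
[[0.5109999775886536, -0.10999999940395355], [0.7459999918937683, -0.12800000607967377], [0.7839999794960022, 0.3610000014305115], [0.5490000247955322, 0.3790000081062317]]
box 0.15 [[0.546 0.138 0.151]
 [0.777 0.325 0.232]] 10519
[[0.5410000085830688, -0.00800000037997961], [0.7789999842643738, -0.009999999776482582], [0.7820000052452087, 0.3310000002384186], [0.5440000295639038, 0.3319999873638153]]
ring [ 0.59815518 -0.2537248   0.02345476] [0.06171762 0.05926917 0.00687194]
ring [ 0.59971565 -0.2509158   0.023376  ] [0.05713332 0.06015088 0.00637829]
sleeve [ 0.46228667 -0.24632214  0.02888105] [0.04631185 0.04565064 0.00556104]
sleeve [ 0.46393383 -0.24419392  0.0296223 ] [0.04383313 0.04938517 0.00707002]
{'mtx': array([[332.0575606 ,   0.        , 255.11410931],
       [  0.        , 332.0575606 , 195.50679397],
       [  0.        ,   0.        ,   1.        ]]), 'k1': 0.027600401848487544, 'pose': array([[-9.99997409e-01,  1.34574545e-03, -1.83592911e-03,
         6.75033363e-01],
       [ 8.17772005e-04,  9.65073456e-01,  2.61978158e-01,
        -7.08824939e-02],
       [ 2.12436236e-03,  2.61975978e-01, -9.65072056e-01,
         3.83468433e-01],
       [ 0.00000000e+00,  0.00000000e+00,  0.00000000e+00,
         1.00000000e+00]])}
```

View pics/w0.png

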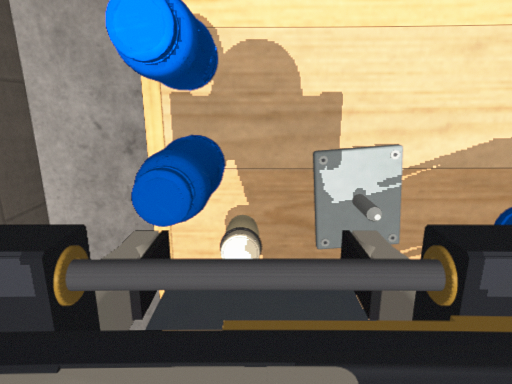

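The wrist view shows the post top at (374,214) and plate corners near (314,152), (402,145), (318,247). The jaws open along world x, which clears the box (y > 0.138) at the post, so I'll keep the present yaw.

```bash
python3 - <<'E'
from plant import r
from h import *
i=r.camera_info("wrist");print(onplane(i,(374.5,214),.074),onplane(i,[(314,152),(402,145),(318,248)],.012))
E
python3 -m inch '[{"x":1},{"x":1},{"x":1},{"x":1},{"x":1}]' 1 20
```

```text
[[0.55773488 0.03202383 0.074     ]] [[ 0.608431   -0.02036809  0.012     ]
 [ 0.51154457 -0.02779822  0.012     ]
 [ 0.59831613  0.09585376  0.012     ]]validation failed for argument at $[0]...
```

```bash
python3 -m inch '[{"x":1,"y":0,"z":0,"yaw":0},{"x":1,"y":0,"z":0,"yaw":0},{"x":1,"y":0,"z":0,"yaw":0},{"x":1,"y":0,"z":0,"yaw":0},{"x":1,"y":0,"z":0,"yaw":0}]' 1 20
```

```text
time_s: 0.57
tcp_pos: [0.6746, -0.1237, 0.2348]
eef_rot: [179.8, 0.0, -89.6]
contact_force: [0.9, -0.6, -0.3]
gripper_width: 0.0878
```

```bash
python3 -m inch '[{"x":0.9,"y":1,"z":0,"yaw":0},{"x":0.9,"y":1,"z":0,"yaw":0},{"x":0.9,"y":1,"z":0,"yaw":0},{"x":0.7,"y":1,"z":0.5,"yaw":-0.1},{"x":0,"y":0.5,"z":0.5,"yaw":0}]' && python3 - <<'E'
from plant import r
from h import *
i=r.camera_info("wrist");p,d=r.capture("wrist");cv2.imwrite("pics/w1.png",p[:,:,::-1]);np.save("pics/w1.npy",d)
import pickle;pickle.dump(i,open("pics/w1.pkl","wb"))
print(r.get_state()["tcp_pos"])
P=cloud(i,d).reshape(-1,3)
for n,z,c,R in(("ring",.024,(.598,-.253),.03),("sleeve",.03,(.463,-.246),.023)):
    t=P[(abs(P[:,2]-z)<.003)&(np.hypot(*(P[:,:2]-c).T)<.045)];print(n,len(t),(t.min(0)+t.max(0))/2,np.ptp(t,0))
E
```

```text
time_s: 0.98
tcp_pos: [0.56, -0.2173, 0.2079]
eef_rot: [179.7, -0.0, -89.3]
contact_force: [-0.5, 0.3, -0.3]
gripper_width: 0.0878
[ 0.55754606 -0.2161346   0.20552122]
ring 1841 [ 0.60099817 -0.25288031  0.02383357] [0.05936737 0.0589922  0.00563633]
sleeve 668 [ 0.46496247 -0.24699582  0.02949025] [0.0445146  0.04405256 0.00495899]
```

View pics/w1.png

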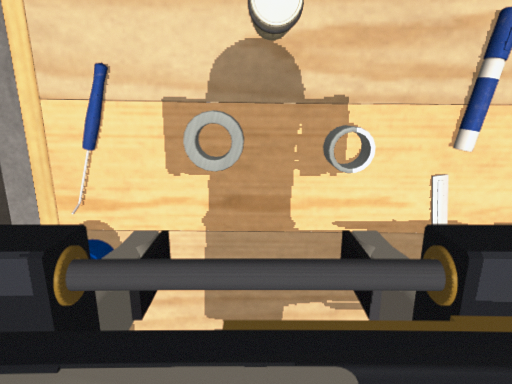

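The picture shows the wide ring at (213,141), clearly a wide wall with a large bore, and the sleeve at (350,149); fused positions are ring (0.601,-0.253), sleeve (0.465,-0.247). Going above the ring.

```bash
python3 -m inch '[{"x":0.5,"y":-0.6,"z":1,"yaw":0.1},{"x":0.5,"y":-0.6,"z":1,"yaw":0.05},{"x":0.5,"y":-0.54,"z":1,"yaw":0},{"x":0,"y":0,"z":1,"yaw":0},{"x":0,"y":0,"z":0.6,"yaw":0}]'; python3 -m inch '[{"x":0,"y":0,"z":0,"yaw":0},{"x":0,"y":0,"z":0,"yaw":0}]'
```

```text
time_s: 1.45
tcp_pos: [0.6029, -0.2563, 0.0912]
eef_rot: [-180.0, -0.0, -90.1]
contact_force: [-0.8, 0.2, -1.1]
gripper_width: 0.0874
time_s: 1.62
tcp_pos: [0.6007, -0.2559, 0.0863]
eef_rot: [179.6, 0.1, -90.1]
contact_force: [-0.1, -0.2, 1.0]
gripper_width: 0.0877
```

```bash
python3 -m inch '[{"x":-0.12,"y":0,"z":1,"yaw":0},{"x":0,"y":0,"z":1,"yaw":0},{"x":0,"y":0,"z":0.4,"yaw":0},{"x":0,"y":0,"z":0,"yaw":0},{"x":0,"y":0,"z":0,"yaw":0}]'
```

```text
time_s: 2.03
tcp_pos: [0.6044, -0.2528, 0.0312]
eef_rot: [-180.0, -0.1, -90.0]
contact_force: [0.4, 0.9, 1.0]
gripper_width: 0.0873
```

```bash
python3 -m inch '[{"x":0,"y":0.1,"z":0.4,"yaw":0},{"x":0,"y":0,"z":0,"yaw":0}]';python3 -m inch '[{"x":0,"y":0,"z":0,"yaw":0},{"x":0,"y":0,"z":0,"yaw":0}]'
```

```text
time_s: 2.2
tcp_pos: [0.6035, -0.2529, 0.0235]
eef_rot: [-179.8, -0.1, -90.0]
contact_force: [-0.7, 0.5, -0.1]
gripper_width: 0.0877
time_s: 2.37
tcp_pos: [0.6044, -0.2531, 0.0254]
eef_rot: [-179.6, -0.1, -89.9]
contact_force: [1.1, 0.4, 0.4]
gripper_width: 0.0877
```

```bash
python3 -m inch '[{"x":0,"y":0.1,"z":0.35,"yaw":0},{"x":0,"y":0,"z":0,"yaw":0}]';python3 -m inch '[{"x":0,"y":0,"z":0,"yaw":0},{"x":0,"y":0,"z":0,"yaw":0}]'
```

```text
time_s: 2.53
tcp_pos: [0.6026, -0.2533, 0.0174]
eef_rot: [-179.5, -0.2, -89.9]
contact_force: [-1.3, 0.6, -0.3]
gripper_width: 0.0874
time_s: 2.7
tcp_pos: [0.6025, -0.2534, 0.0173]
eef_rot: [-179.5, -0.2, -89.9]
contact_force: [-0.3, -0.7, 0.2]
gripper_width: 0.0877
```

```bash
for k in 1 2; do python3 -m inch '[{"x":0,"y":0,"z":0,"yaw":0},{"x":0,"y":0,"z":0,"yaw":0},{"x":0,"y":0,"z":0,"yaw":0},{"x":0,"y":0,"z":0,"yaw":0},{"x":0,"y":0,"z":0,"yaw":0}]' -1 25; done
```

```text
time_s: 3.12
tcp_pos: [0.6025, -0.2535, 0.0174]
eef_rot: [-179.5, -0.2, -89.9]
contact_force: [-0.8, -0.2, -0.1]
gripper_width: 0.06
time_s: 3.53
tcp_pos: [0.6025, -0.2535, 0.0174]
eef_rot: [-179.5, -0.2, -89.9]
contact_force: [-0.4, 0.2, 0.1]
gripper_width: 0.0603
```

```bash
python3 -m inch '[{"x":0,"y":0,"z":-1,"yaw":0},{"x":0,"y":0,"z":-1,"yaw":0},{"x":0,"y":0,"z":-1,"yaw":0},{"x":0,"y":0,"z":-1,"yaw":0},{"x":-0.5,"y":0.2,"z":-1,"yaw":0}]'; python3 -m inch '[{"x":-1,"y":0.5,"z":-1,"yaw":0},{"x":-1,"y":0.5,"z":-1,"yaw":0},{"x":-1,"y":0.5,"z":-0.5,"yaw":0},{"x":-1,"y":0.4,"z":0,"yaw":0},{"x":-1,"y":0,"z":0,"yaw":0}]';  python3 -m inch '[{"x":-1,"y":0,"z":0,"yaw":0},{"x":-1,"y":0,"z":0,"yaw":0},{"x":-1,"y":0,"z":0,"yaw":0},{"x":-1,"y":0,"z":0,"yaw":0},{"x":-1,"y":0,"z":0,"yaw":0}]'
```

```text
time_s: 3.95
tcp_pos: [0.5916, -0.2406, 0.1377]
eef_rot: [179.6, 0.0, -90.1]
contact_force: [1.0, -0.2, -1.8]
gripper_width: 0.0601
time_s: 4.37
tcp_pos: [0.5439, -0.1143, 0.2085]
eef_rot: [180.0, 0.0, -90.4]
contact_force: [0.0, 0.1, -2.6]
gripper_width: 0.0599
time_s: 4.78
tcp_pos: [0.5423, 0.0168, 0.2105]
eef_rot: [-179.8, 0.1, -90.5]
contact_force: [0.3, 0.3, -0.8]
gripper_width: 0.0596
```

```bash
python3 -m inch '[{"x":-0.8,"y":-0.2,"z":0,"yaw":-0.1},{"x":-0.5,"y":-0.2,"z":0,"yaw":0},{"x":0,"y":0,"z":0,"yaw":0},{"x":0,"y":0,"z":0,"yaw":0}]'; python3 - <<'E'
from plant import r
from h import *
print(r.get_state()["tcp_pos"],r.get_state()["eef_rot"]);i=r.camera_info("wrist");p,d=r.capture("wrist");cv2.imwrite("pics/w2.png",p[:,:,::-1]);np.save("pics/w2.npy",d)
import pickle;pickle.dump(i,open("pics/w2.pkl","wb"))
P=cloud(i,d).reshape(-1,3)
t=P[(P[:,2]>.06)&(P[:,2]<.085)&(np.hypot(P[:,0]-.552,P[:,1]-.034)<.03)];print(len(t),t.mean(0),(t.min(0)+t.max(0))/2,np.ptp(t,0))
E
```

```text
time_s: 5.12
tcp_pos: [0.5519, 0.0553, 0.2103]
eef_rot: [-179.8, 0.2, -89.8]
contact_force: [-0.4, -1.7, -2.2]
gripper_width: 0.0599
[0.55190154 0.05527904 0.21033323] [-179.83980902    0.19713363  -89.78430443]
241 [0.55412011 0.03389328 0.06848611] [0.55386287 0.03493442 0.06736391] [0.01519817 0.01510541 0.0142132 ]
```

View pics/w2.png

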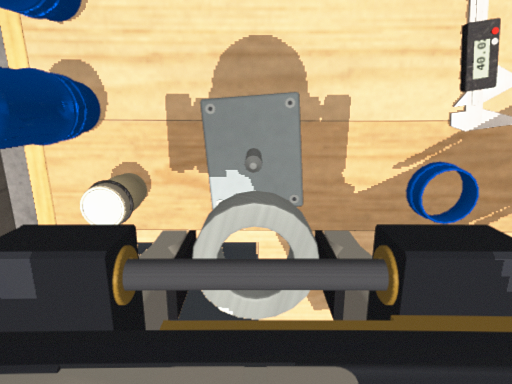

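The held ring sits level between the jaws at (256,255). The post top is at (254,162), which puts the post at about (0.554,0.034). Aligning, then lowering to just above the top.

```bash
python3 -c "
from h import *;import pickle;print(onplane(pickle.load(open('pics/w2.pkl','rb')),[(254,159),(254,162)],.074))"; python3 -m inch '[{"x":0.8,"y":-0.08,"z":0,"yaw":0},{"x":0,"y":0,"z":1,"yaw":0},{"x":0,"y":0,"z":1,"yaw":0},{"x":0,"y":0,"z":0.8,"yaw":0},{"x":0,"y":0,"z":0,"yaw":0}]'; python3 -m inch '[{"x":0,"y":0,"z":0,"yaw":0},{"x":0,"y":0,"z":0,"yaw":0}]'
```

```text
[[0.55333638 0.02927347 0.074     ]
 [0.55333085 0.03186618 0.074     ]]
time_s: 5.58
tcp_pos: [0.5549, 0.0298, 0.1395]
eef_rot: [-179.6, 0.2, -90.1]
contact_force: [-1.2, -0.0, -2.4]
gripper_width: 0.0603
time_s: 5.75
tcp_pos: [0.5546, 0.0278, 0.1397]
eef_rot: [-179.8, 0.2, -90.2]
contact_force: [-0.7, -0.7, -1.0]
gripper_width: 0.0598
```

```bash
python3 -m inch '[{"x":-0.18,"y":0.03,"z":0.7,"yaw":0},{"x":0,"y":0,"z":0.6,"yaw":0},{"x":0,"y":0,"z":0,"yaw":0},{"x":0,"y":0,"z":0,"yaw":0}]'; python3 - <<'E'
from plant import r
from h import *
print(r.get_state()["tcp_pos"],r.get_state()["eef_rot"])
o=[]
for n,(u,v) in(("scene",(243,180)),("side",(236,200))):
    p,d=r.capture(n);a=p[v-50:v+50,u-50:u+50,::-1];o.append(cv2.resize(a,(400,400),interpolation=cv2.INTER_CUBIC))
cv2.imwrite("pics/c2.png",np.hstack(o))
E
```

```text
time_s: 6.08
tcp_pos: [0.5578, 0.0322, 0.1127]
eef_rot: [-179.3, 0.3, -90.2]
contact_force: [-0.7, 0.2, -0.0]
gripper_width: 0.0598
[0.55775721 0.03218031 0.11274804] [-179.26083562    0.2822999   -90.23751342]
```

View pics/c2.png

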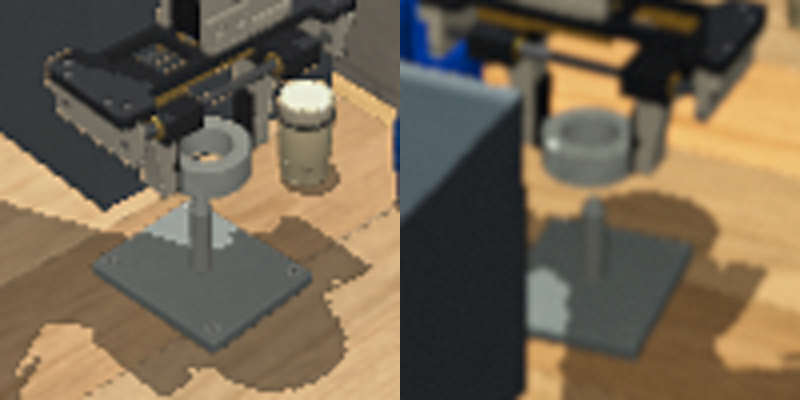

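The ring sits about 3 px right of the post in the scene view (ring 213, post 200 in the 4x crop) and about 2 px left in the side view. That is an offset of about (+5,-4) mm, putting the post at (0.5535,0.035). Correcting, then lowering partway.

```bash
python3 -m inch '[{"x":-0.12,"y":0.17,"z":0,"yaw":0},{"x":0,"y":0,"z":0,"yaw":0},{"x":0,"y":0,"z":0,"yaw":0}]';  python3 -m inch '[{"x":0,"y":0,"z":0.5,"yaw":0},{"x":0,"y":0,"z":0.5,"yaw":0},{"x":0,"y":0,"z":0,"yaw":0}]'
```

```text
time_s: 6.43
tcp_pos: [0.5545, 0.0359, 0.1157]
eef_rot: [-179.0, 0.4, -90.2]
contact_force: [-0.4, -0.1, -1.7]
gripper_width: 0.0601
time_s: 6.68
tcp_pos: [0.5562, 0.0369, 0.0928]
eef_rot: [-178.7, 0.5, -90.2]
contact_force: [-0.9, 0.4, -1.4]
gripper_width: 0.0603
```

```bash
python3 -m inch '[{"x":0.07,"y":0.1,"z":0.5,"yaw":0},{"x":0,"y":0.04,"z":0.5,"yaw":0},{"x":0,"y":0,"z":0,"yaw":0},{"x":0,"y":0,"z":0,"yaw":0}]'; python3 - <<'E'
from plant import r
from h import *
print(r.get_state()["tcp_pos"],r.get_state()["eef_rot"])
o=[]
for n,(u,v) in(("scene",(243,180)),("side",(236,200))):
    p,d=r.capture(n);a=p[v-50:v+50,u-50:u+50,::-1];o.append(cv2.resize(a,(400,400),interpolation=cv2.INTER_CUBIC))
cv2.imwrite("pics/c3.png",np.hstack(o))
E
```

```text
time_s: 7.02
tcp_pos: [0.5546, 0.0358, 0.0699]
eef_rot: [-178.6, 0.5, -90.1]
contact_force: [0.1, 0.2, -1.6]
gripper_width: 0.06
[0.55460248 0.03579911 0.06988192] [-178.60082155    0.48093218  -90.10264457]
```

View pics/c3.png

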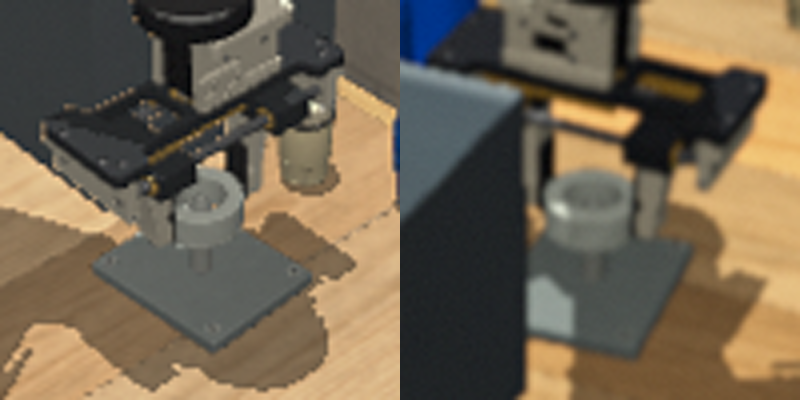

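The ring is now round the post in both views, about 3 mm off-centre (ring 209, post 202 in scene; ring 588, post 594 in side). Correcting and lowering.

```bash
python3 -m inch '[{"x":-0.06,"y":0.14,"z":0.4,"yaw":0},{"x":0,"y":0,"z":0.4,"yaw":0},{"x":0,"y":0,"z":0.3,"yaw":0},{"x":0,"y":0,"z":0,"yaw":0},{"x":0,"y":0,"z":0,"yaw":0}]'
```

```text
time_s: 7.53
tcp_pos: [0.553, 0.0384, 0.0419]
eef_rot: [-178.4, 0.6, -90.1]
contact_force: [0.5, 0.3, -1.7]
gripper_width: 0.0599
```

```bash
python3 -m inch '[{"x":0.05,"y":0.08,"z":0.4,"yaw":0},{"x":0,"y":0,"z":0,"yaw":0},{"x":0,"y":0,"z":0,"yaw":0}]';python3 -m inch '[{"x":0,"y":0,"z":0.1,"yaw":0},{"x":0,"y":0,"z":0,"yaw":0},{"x":0,"y":0,"z":0,"yaw":0}]'
```

```text
time_s: 7.78
tcp_pos: [0.5515, 0.0373, 0.0315]
eef_rot: [-178.4, 0.5, -90.1]
contact_force: [1.6, 0.1, -1.0]
gripper_width: 0.0601
time_s: 8.03
tcp_pos: [0.5524, 0.0376, 0.0304]
eef_rot: [-178.3, 0.6, -90.0]
contact_force: [-0.1, -0.2, -1.4]
gripper_width: 0.0601
```

```bash
python3 -m inch '[{"x":0,"y":0.03,"z":0.1,"yaw":0},{"x":0,"y":0,"z":0,"yaw":0},{"x":0,"y":0,"z":0,"yaw":0}]'
```

```text
time_s: 8.28
tcp_pos: [0.5533, 0.0381, 0.03]
eef_rot: [-178.1, 0.6, -90.0]
contact_force: [-0.1, -1.0, -0.8]
gripper_width: 0.0602
```

```bash
python3 -m inch '[{"x":0,"y":0,"z":0,"yaw":0},{"x":0,"y":0,"z":0,"yaw":0},{"x":0,"y":0,"z":0,"yaw":0},{"x":0,"y":0,"z":0,"yaw":0},{"x":0,"y":0,"z":0,"yaw":0}]' 1 25;python3 -m inch '[{"x":0,"y":0,"z":-0.5,"yaw":0},{"x":0,"y":0,"z":-1,"yaw":0},{"x":0,"y":0,"z":-1,"yaw":0},{"x":0,"y":0,"z":-1,"yaw":0},{"x":0,"y":0,"z":-1,"yaw":0}]'
```

```text
time_s: 8.7
tcp_pos: [0.5541, 0.0384, 0.0302]
eef_rot: [-178.0, 0.6, -90.0]
contact_force: [0.4, 0.2, 0.2]
gripper_width: 0.0858
time_s: 9.12
tcp_pos: [0.5461, 0.0356, 0.1399]
eef_rot: [-178.8, 0.3, -90.0]
contact_force: [-0.1, 0.3, 0.2]
gripper_width: 0.0876
```

```bash
python3 -m inch '[{"x":0,"y":0.2,"z":-1,"yaw":0},{"x":0.4,"y":0.5,"z":-1,"yaw":0},{"x":0,"y":0,"z":0,"yaw":0},{"x":0,"y":0,"z":0,"yaw":0}]'; python3 - <<'E'
from plant import r
from h import *
for n in("scene","wrist"):
    i=r.camera_info(n);p,d=r.capture(n);P=cloud(i,d).reshape(-1,3);cv2.imwrite(f"pics/{n}5.png",p[:,:,::-1])
    for z in(.036,.024):
        t=P[(abs(P[:,2]-z)<.003)&(np.hypot(P[:,0]-.551,P[:,1]-.035)<.05)];print(n,z,len(t),t.size and ((t.min(0)+t.max(0))/2,np.ptp(t,0)))
    t=P[(abs(P[:,2]-.064)<.006)&(np.hypot(P[:,0]-.551,P[:,1]-.035)<.03)];print("post",len(t),t.size and (t.min(0)+t.max(0))/2)
E
```

```text
time_s: 9.45
tcp_pos: [0.5294, 0.0256, 0.198]
eef_rot: [-178.3, 0.5, -90.0]
contact_force: [0.9, -0.2, -1.2]
gripper_width: 0.0878
scene 0.036 144 (array([0.55038768, 0.04009191, 0.03598819]), array([0.06090784, 0.05714455, 0.00584373]))
scene 0.024 48 (array([0.54621597, 0.03405663, 0.02393749]), array([0.05059437, 0.05155236, 0.00557931]))
post 25 [0.54968046 0.03491773 0.06401812]
wrist 0.036 1840 (array([0.55328055, 0.03826389, 0.03587771]), array([0.0584537 , 0.05932893, 0.00574254]))
wrist 0.024 136 (array([0.54793452, 0.03261357, 0.02399303]), array([0.04760743, 0.0482924 , 0.00588697]))
post 170 [0.55371946 0.03428152 0.06397961]
```

Ring top reads z ≈ 0.036, centred ≈ (0.553,0.038), so it is flat on the plate. Now the sleeve.

```bash
python3 -m inch '[{"x":1,"y":0.25,"z":0,"yaw":0},{"x":1,"y":0.25,"z":0,"yaw":0},{"x":1,"y":0.25,"z":0,"yaw":0},{"x":1,"y":0.25,"z":0,"yaw":0},{"x":1,"y":0.25,"z":0,"yaw":0}]';python3 -m inch '[{"x":1,"y":0.25,"z":0,"yaw":0},{"x":1,"y":0.25,"z":0,"yaw":0},{"x":1,"y":0.25,"z":0.5,"yaw":0},{"x":0.7,"y":0.2,"z":0.5,"yaw":0},{"x":0,"y":0,"z":0,"yaw":0}]'
```

```text
time_s: 9.97
tcp_pos: [0.4975, -0.0996, 0.1897]
eef_rot: [-178.8, 0.4, -89.6]
contact_force: [-0.1, -0.5, -1.4]
gripper_width: 0.0875
time_s: 10.38
tcp_pos: [0.4706, -0.1989, 0.1566]
eef_rot: [-179.3, 0.4, -89.7]
contact_force: [-0.4, 0.6, 0.2]
gripper_width: 0.0875
```

```bash
python3 -m inch '[{"x":0.6,"y":0.1,"z":0.8,"yaw":0},{"x":0.6,"y":0.1,"z":0.8,"yaw":0},{"x":0.6,"y":0,"z":0.8,"yaw":0},{"x":0,"y":0,"z":0,"yaw":0},{"x":0,"y":0,"z":0,"yaw":0}]'; python3 - <<'E'
from plant import r
from h import *
for n in("scene","wrist"):
    i=r.camera_info(n);p,d=r.capture(n);P=cloud(i,d).reshape(-1,3)
    t=P[(abs(P[:,2]-.03)<.003)&(np.hypot(P[:,0]-.465,P[:,1]+.247)<.035)];print(n,len(t),t.size and ((t.min(0)+t.max(0))/2,np.ptp(t,0)))
E
```

```text
time_s: 10.8
tcp_pos: [0.4648, -0.2456, 0.0891]
eef_rot: [-179.8, 0.5, -89.9]
contact_force: [-0.8, -0.4, 0.0]
gripper_width: 0.0878
scene 89 (array([ 0.46157833, -0.24725415,  0.02925017]), array([0.04372483, 0.04532801, 0.00445616]))
wrist 1426 (array([ 0.46459167, -0.24742238,  0.02914933]), array([0.04527608, 0.04536404, 0.00428659]))
```

```bash
python3 -m inch '[{"x":0.08,"y":0,"z":0.8,"yaw":0},{"x":0,"y":0,"z":0.8,"yaw":0},{"x":0,"y":0,"z":0.7,"yaw":0},{"x":0,"y":0,"z":0,"yaw":0},{"x":0,"y":0,"z":0,"yaw":0}]'
```

```text
time_s: 11.32
tcp_pos: [0.4713, -0.2444, 0.0364]
eef_rot: [-179.1, 0.3, -89.5]
contact_force: [1.0, -0.5, 1.1]
gripper_width: 0.0878
```

```bash
python3 -m inch '[{"x":0.11,"y":0.25,"z":0.5,"yaw":0.1},{"x":0,"y":0,"z":0.2,"yaw":0},{"x":0,"y":0,"z":0,"yaw":0},{"x":0,"y":0,"z":0,"yaw":0}]'
```

```text
time_s: 11.65
tcp_pos: [0.4694, -0.2462, 0.0237]
eef_rot: [-178.7, 0.2, -89.7]
contact_force: [0.2, -0.2, 0.1]
gripper_width: 0.0876
```

```bash
python3 -m inch '[{"x":0.05,"y":0.2,"z":0.25,"yaw":0},{"x":0,"y":0,"z":0,"yaw":0},{"x":0,"y":0,"z":0,"yaw":0}]';python3 -m inch '[{"x":0,"y":0,"z":0,"yaw":0},{"x":0,"y":0,"z":0,"yaw":0},{"x":0,"y":0,"z":0,"yaw":0},{"x":0,"y":0,"z":0,"yaw":0},{"x":0,"y":0,"z":0,"yaw":0}]' -1 20;python3 -m inch '[{"x":0,"y":0,"z":0,"yaw":0},{"x":0,"y":0,"z":0,"yaw":0},{"x":0,"y":0,"z":0,"yaw":0},{"x":0,"y":0,"z":0,"yaw":0},{"x":0,"y":0,"z":0,"yaw":0}]' -1 20
```

```text
time_s: 11.9
tcp_pos: [0.4662, -0.2476, 0.0194]
eef_rot: [-178.5, 0.2, -89.6]
contact_force: [0.4, -0.8, -0.8]
gripper_width: 0.0879
time_s: 12.32
tcp_pos: [0.4666, -0.2477, 0.0201]
eef_rot: [-178.4, 0.2, -89.6]
contact_force: [0.1, -0.3, -0.1]
gripper_width: 0.0595
time_s: 12.73
tcp_pos: [0.4666, -0.2477, 0.0201]
eef_rot: [-178.4, 0.2, -89.6]
contact_force: [-0.7, 0.1, 0.1]
gripper_width: 0.0452
```

Gripped (46 mm). Lift and carry to the post.

```bash
python3 -m inch '[{"x":0,"y":0,"z":-1,"yaw":0},{"x":0,"y":0,"z":-1,"yaw":0},{"x":0,"y":0,"z":-1,"yaw":0},{"x":0,"y":0,"z":-1,"yaw":0},{"x":-0.5,"y":-0.1,"z":-1,"yaw":0}]'; python3 -m inch '[{"x":-1,"y":-0.3,"z":-1,"yaw":0},{"x":-1,"y":-0.3,"z":-0.5,"yaw":0},{"x":-1,"y":-0.3,"z":0,"yaw":0},{"x":-1,"y":-0.3,"z":0,"yaw":0},{"x":-1,"y":-0.3,"z":0,"yaw":0}]';  python3 -m inch '[{"x":-1,"y":-0.3,"z":0,"yaw":0},{"x":-1,"y":-0.3,"z":0,"yaw":0},{"x":-1,"y":-0.3,"z":0,"yaw":0},{"x":-0.6,"y":-0.2,"z":0,"yaw":0},{"x":0,"y":0,"z":0,"yaw":0}]'
```

```text
time_s: 13.15
tcp_pos: [0.4603, -0.2354, 0.1426]
eef_rot: [-179.3, 0.4, -89.8]
contact_force: [1.0, 0.7, -0.9]
gripper_width: 0.0455
time_s: 13.57
tcp_pos: [0.4991, -0.1087, 0.1902]
eef_rot: [-178.7, 0.4, -90.1]
contact_force: [0.4, 0.1, -2.0]
gripper_width: 0.045
time_s: 13.98
tcp_pos: [0.528, -0.0102, 0.1918]
eef_rot: [-178.6, 0.5, -90.0]
contact_force: [-0.6, -0.8, -1.2]
gripper_width: 0.0449
```

```bash
python3 -m inch '[{"x":-0.9,"y":-0.5,"z":0,"yaw":0},{"x":-0.9,"y":-0.5,"z":0,"yaw":0},{"x":0,"y":0,"z":0.8,"yaw":0},{"x":0,"y":0,"z":0.8,"yaw":0},{"x":0,"y":0,"z":0.7,"yaw":0}]';python3 -m inch '[{"x":0,"y":0,"z":0,"yaw":0},{"x":0,"y":0,"z":0,"yaw":0},{"x":0,"y":0,"z":0,"yaw":0}]'
```

```text
time_s: 14.4
tcp_pos: [0.5569, 0.0382, 0.1371]
eef_rot: [-178.3, 0.6, -89.8]
contact_force: [-0.1, 0.2, 0.0]
gripper_width: 0.0455
time_s: 14.65
tcp_pos: [0.554, 0.0364, 0.1333]
eef_rot: [-178.7, 0.4, -89.9]
contact_force: [0.4, -0.4, -1.1]
gripper_width: 0.0451
```

```bash
python3 -m inch '[{"x":0.05,"y":0.05,"z":0.5,"yaw":0},{"x":0,"y":0,"z":0.5,"yaw":0},{"x":0,"y":0,"z":0,"yaw":0},{"x":0,"y":0,"z":0,"yaw":0}]'; python3 - <<'E'
from plant import r
from h import *
print(r.get_state()["tcp_pos"],r.get_state()["eef_rot"])
o=[]
for n,(u,v) in(("scene",(243,180)),("side",(236,200))):
    p,d=r.capture(n);a=p[v-50:v+50,u-50:u+50,::-1];o.append(cv2.resize(a,(400,400),interpolation=cv2.INTER_CUBIC))
cv2.imwrite("pics/c6.png",np.hstack(o))
E
```

```text
time_s: 14.98
tcp_pos: [0.5556, 0.0347, 0.1128]
eef_rot: [-178.3, 0.5, -89.9]
contact_force: [-0.5, -0.4, -0.7]
gripper_width: 0.0451
[0.55563075 0.03466927 0.11283714] [-178.34905934    0.53252027  -89.91255521]
```

View pics/c6.png

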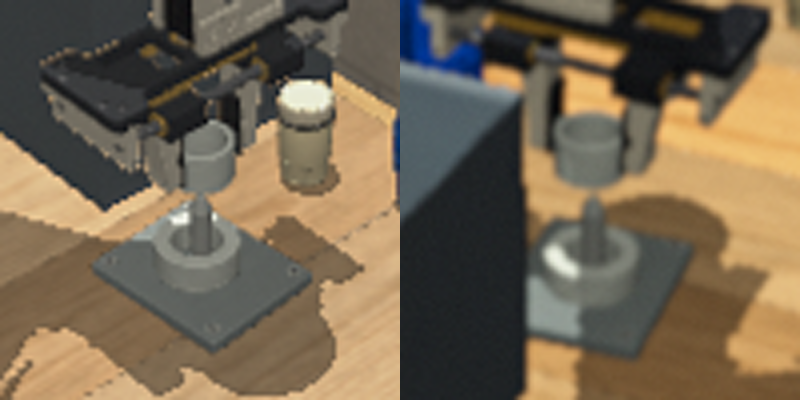

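The wide ring lies flat round the post. The sleeve is above the post top, offset about (+3.8,-3.5) mm (sleeve 210, post 200 in scene; sleeve 589, post 594 in side). Correcting and lowering.

```bash
python3 -m inch '[{"x":-0.12,"y":0.14,"z":0.1,"yaw":0},{"x":0,"y":0,"z":0,"yaw":0}]';python3 -m inch '[{"x":0,"y":0.05,"z":0.4,"yaw":0},{"x":0,"y":0.03,"z":0.4,"yaw":0},{"x":0,"y":0.03,"z":0.4,"yaw":0},{"x":0,"y":0,"z":0,"yaw":0},{"x":0,"y":0,"z":0,"yaw":0}]'
```

```text
time_s: 15.25
tcp_pos: [0.5529, 0.0381, 0.1119]
eef_rot: [-178.2, 0.6, -89.9]
contact_force: [-0.5, -0.3, -1.0]
gripper_width: 0.0447
time_s: 15.67
tcp_pos: [0.5509, 0.0391, 0.0798]
eef_rot: [-178.1, 0.6, -89.9]
contact_force: [0.4, 0.6, -0.8]
gripper_width: 0.0452
```

```bash
python3 -m inch '[{"x":0.08,"y":-0.04,"z":0.4,"yaw":0},{"x":0,"y":0,"z":0.3,"yaw":0},{"x":0,"y":0,"z":0,"yaw":0},{"x":0,"y":0,"z":0,"yaw":0}]'
```

```text
time_s: 16.0
tcp_pos: [0.5527, 0.037, 0.0601]
eef_rot: [-178.1, 0.6, -89.9]
contact_force: [-0.3, -0.3, -1.2]
gripper_width: 0.0456
```

```bash
python3 -m inch '[{"x":0,"y":0.03,"z":0.15,"yaw":0},{"x":0,"y":0,"z":0,"yaw":0},{"x":0,"y":0,"z":0,"yaw":0}]'; python3 - <<'E'
from plant import r
from h import *
o=[]
for n,(u,v) in(("scene",(243,180)),("side",(236,200))):
    p,d=r.capture(n);a=p[v-50:v+50,u-50:u+50,::-1];o.append(cv2.resize(a,(400,400),interpolation=cv2.INTER_CUBIC))
cv2.imwrite("pics/c7.png",np.hstack(o))
E
```

```text
time_s: 16.25
tcp_pos: [0.5527, 0.0372, 0.0565]
eef_rot: [-178.1, 0.6, -89.9]
contact_force: [0.2, 0.3, -0.1]
gripper_width: 0.0453
```

View pics/c7.png

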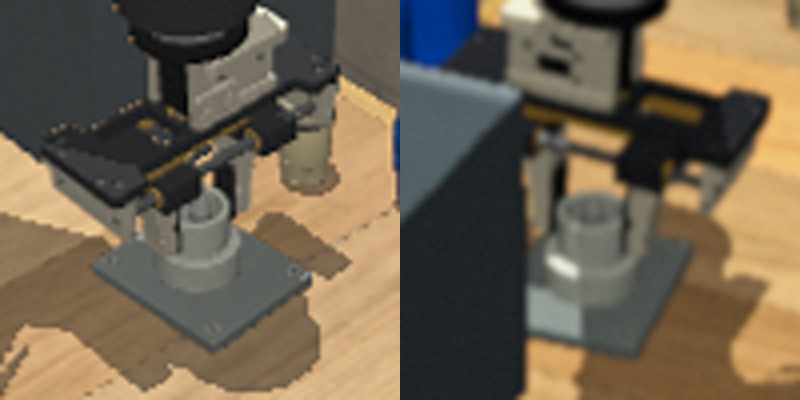

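The sleeve sits on the ring round the post (scene (205,225), side (590,225)), and the contact force has dropped to zero. Releasing and withdrawing.

```bash
python3 -m inch '[{"x":0,"y":0,"z":0,"yaw":0},{"x":0,"y":0,"z":0,"yaw":0},{"x":0,"y":0,"z":0,"yaw":0},{"x":0,"y":0,"z":0,"yaw":0},{"x":0,"y":0,"z":0,"yaw":0}]' 1 20;python3 -m inch '[{"x":0,"y":0,"z":-0.5,"yaw":0},{"x":0,"y":0,"z":-1,"yaw":0},{"x":0,"y":0,"z":-1,"yaw":0},{"x":0,"y":0,"z":-1,"yaw":0},{"x":0,"y":0,"z":-1,"yaw":0}]';python3 -m inch '[{"x":0,"y":0,"z":-1,"yaw":0},{"x":0,"y":0,"z":0,"yaw":0},{"x":0,"y":0,"z":0,"yaw":0}]'; python3 - <<'E'
from plant import r
from h import *
o=[]
for n,(u,v) in(("scene",(243,180)),("side",(236,200))):
    i=r.camera_info(n);p,d=r.capture(n);a=p[v-50:v+50,u-50:u+50,::-1];o.append(cv2.resize(a,(400,400),interpolation=cv2.INTER_CUBIC))
    P=cloud(i,d).reshape(-1,3)
    for z in(.066,.036):
        t=P[(abs(P[:,2]-z)<.003)&(np.hypot(P[:,0]-.552,P[:,1]-.036)<.04)];print(n,z,len(t),(t.min(0)+t.max(0))/2,np.ptp(t,0))
cv2.imwrite("pics/c8.png",np.hstack(o))
E
```

```text
time_s: 16.77
tcp_pos: [0.5531, 0.0374, 0.0574]
eef_rot: [-178.0, 0.7, -89.9]
contact_force: [-0.3, -0.4, 0.2]
gripper_width: 0.0731
time_s: 17.18
tcp_pos: [0.5452, 0.0347, 0.1676]
eef_rot: [-178.7, 0.4, -89.9]
contact_force: [1.3, 0.3, -0.2]
gripper_width: 0.0875
time_s: 17.43
tcp_pos: [0.547, 0.035, 0.2004]
eef_rot: [-178.1, 0.6, -89.9]
contact_force: [0.1, 0.5, -0.6]
gripper_width: 0.0874
scene 0.066 78 [0.55033847 0.03909099 0.06558691] [0.04528411 0.04653452 0.00513695]
scene 0.036 95 [0.54965694 0.03607433 0.03589252] [0.05949904 0.05406657 0.00565961]
side 0.066 98 [0.55132904 0.04122277 0.06596574] [0.04429762 0.044607   0.00576904]
side 0.036 105 [0.55162838 0.04630421 0.03602123] [0.06072027 0.05049913 0.00594974]
```

View pics/c8.png

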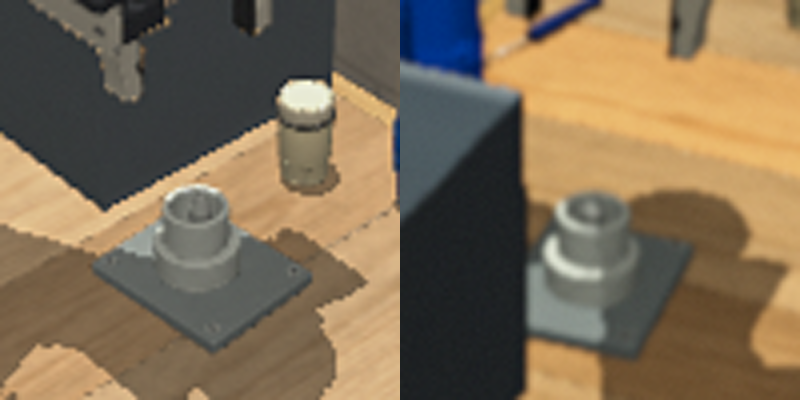

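Both parts are home: sleeve top at z 0.066, ring top at z 0.036, both level, and the gripper is clear. Handing in.

```bash
python3 -c "
from plant import r
print(r.close_job())"
```

```text
the job is handed in; nothing more can be done
None
```

The wide ring is down the post, flat on the base plate, and the narrow sleeve sits home on top of it. I lowered both held in the gripper, let go, and handed the job in at about 17.5 s; no verdict is reported.

- **Heights:** after I let go, depth from the scene and side cameras put the ring top at z ≈ 0.036 m and the sleeve top at z ≈ 0.066 m. Both match their home heights, and both parts look level.
- **Centring:** both parts are round the post, about 5 mm off its axis by the scene view, which is inside the 14 mm limit. The side camera disagreed, reading the ring centre about 10 mm further along y. I put that down to the sleeve hiding part of the ring in that view, and did not check it further.
- **Gripper:** it is open and was well clear of the stack before hand-in. The tool had drifted to about 2° of tilt by then, which did no harm.
- **Spare disc:** I never went near it. I did not re-measure its position at the end.

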